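# Light up and inspect the sole plate of a shoe last

### The job

Check the steel sole plate of the green shoe last under the bench light: first slide the dimmer's black fader to the orange mark, then take the green last, which sits sole-up on the bench jack, draw it straight up off the jack's pin and turn it a quarter turn over so that its sole plate stands upright like a wall (toe pointing any way). Finish holding it still like that in the gripper, all of it higher than the tip of the jack's pin, with the fader still on its mark and the other things on the bench left where they are.

Things in the scene. Friction and masses are not known exactly. Their poses are not given: they have to be found in the camera images.
- dimmer (a joint): The dimmer's fader, m: 0 at the dark end of its 90 mm track, growing towards the bright end (the dimmer box's +y). It stands on the orange mark at 0.065. It moves against about 1.5 N of friction and stays where it is left. It starts between 0 and 0.03.
- fader (a point): Centre of the top of the fader's black cap. The cap is 24 mm across the track (the point's x), 16 mm along the track (the point's y) and 20 mm tall, its underside 6 mm and its top 26 mm above the box's top face. z is up.
- mark (a point): Where fader is when the fader stands on the mark (level with the cap's top, above the orange line). x and y as for the dimmer box.
- dimmer_base: Dimmer box, dark grey, fixed to the bench, 76 mm (x) by 156 mm (y) by 40 mm high, with a slot along y in the middle of its top, white ticks and a thicker orange mark line at both sides of the slot. Origin: centre of its underside. The slot runs along its y axis; +y is the brighter end.
- jack: Last jack, dark cast iron, fixed to the bench: foot 110 x 110 x 12 mm, round column 44 mm across, flat seat plate 80 mm (x) by 40 mm (y) whose top is 95 mm above the bench, and an upright steel pin 12 mm across that stands 40 mm above the seat. Origin: centre of the foot's underside, below the pin. z is up.
- pin_tip (a point): Tip of the jack's pin, 135 mm above the bench.
- last: Green plastic shoe last, 200 mm long, 0.2 to 0.45 kg, a steel plate over its flat sole. It sits sole-up on the jack, the pin in the hole of its cone (15 mm across, 45 mm deep), free to turn about it. Origin: centre of the hole's mouth, on the jack's seat. x points to the toe (toe end x = +130 mm, heel end -70 mm), z out through the sole (plate at z = 78 mm), y across.
- last_grip (a point): Good place to grip the last, near its centre of mass: last x = 22, y = 0, z = 58 mm, 20 mm under the sole. Axes as last. There its sides are parallel, 45 mm apart, for body x -28 to +55 and z 46 to 70 mm; farther forward it widens to 60 mm (x = 90), below z = 44 it narrows to the cone (26 mm).
- last_toe (a point): Toe end of the last. Axes as last.
- last_heel (a point): Heel end of the last. Axes as last.
- spare_last: Bystander: orange last without plate, 200 x 60 x 78 mm, standing on its sole. Origin: under its cone, on the bench.
- burnisher: Bystander: turned wooden burnisher, flared foot 74 mm across, 98 mm tall, upright. Origin: centre of its underside.
- tin: Bystander: closed grey tin of tacks, 71 mm across, 52 mm tall. Origin: centre of its underside.
There are look-alikes about, which are no part of the job. Leave any yellow look-alike of the last alone. Leave any yellow look-alike of the dimmer_base alone.

How it is judged:
By the outcome, as a careful person would: the job done as asked, in the order asked, and still so for the second after the job is handed in, while the arm keeps its last pose, push and grip.
It also fails if it takes over 59 s, if anything falls off the work surface, if the arm or the gripper's body presses on something with over 40 N, if the wrist force passes 120 N, or if a joint passes its speed limit or range.

### The arm

A 6-joint arm with a two-finger parallel gripper is mounted at the origin on the work surface. World frame = base frame: x ahead of the robot, y to its left, z up, the work surface at z = 0. Lengths are in m, angles in rad, forces in N, time in s.
With the tool pointing down it reaches from about 0.3 to 0.875 m from the base axis. Payload 6.4 kg.
Tool frame: the origin (TCP) lies on the centre line of the jaws, within the pads' length; the fingertips stand 11 mm ahead of it and the grasp point (between the pads) lies 8 mm behind it; x points along the fingers, y is the direction in which the jaws open and shut, and the axes are right-handed (so a half turn about x gives the same grasp; the last joint's range is limited). The gripper opens to 85 mm and grips with 20 to 120 N. Pads are 22 mm wide; open, the fingers measure 114 mm over their backs; the gripper's body (76 mm by 85 mm) begins 54 mm behind the grasp point. The pads swing forward as they close: fully open they stand 13 mm farther back than shut.
Start: joints at [1.054, 0.181, 1.607, -0, 1.354, -0.206], TCP at [0.176, 0.547, 0.222] pointing down, gripper open.
Joint ranges: [-2.99, 2.99], [-0.89, 2.07], [0.3, 2.58], [-1.14, 4.28], [0, 2.63], [-3.12, 3.12]. Speed limits (rad/s): [2.57, 2.57, 3.01, 3.14, 3.14, 3.14].

### API

Orientations are given as a unit quaternion [w, x, y, z].
In Python, from bench import ctrl, camera, hand_in gives the robot as it stands. The module is installed in compiled form; this text tells all that it offers.
- The arm moves only by the tool drive_tool, never from a script. Its argument "increments" is a list of rows, each a list of 7 numbers: the shift along the tool's x, y, z in m, then the turn, a rotation vector about the tool's x, y, z in degrees, then the gripper's target within -1 to 1 (fully open at 1, half-way at 0, shut at -1). In form: [[dx, dy, dz, rx, ry, rz, claw], ...]. A call has 1 to 10 rows; each row shifts and turns the commanded pose from where the row before left it, along the tool's axes as they then stand; what a row does not reach is not made up. A row lasts 1/8 s, in which the tool goes at most 62.5 mm and 10.7 degrees, less where a joint would pass 70% of its speed; a pose out of reach is approached as far as the arm can. A call is refused whole if a number of a shift passes 0.0625 or a number of a turn 10.7, either way. A call with a gripper value outside its range is refused whole. The fingers move at their own pace and stop on an object; the grip force is fixed at half the most. Time passes only in rows, so rows that do not move let the fingers close. It gives the time, the measured TCP pose, the force and the opening at its end, in the units of the state.
- ctrl.get_obs(): the state, without advancing time (a new reading comes with each control period).
- camera(name): name is "side" or "top" or "wrist"; returns a dict with "img" (480x640x3 uint8, red, green, blue), "depth" (480x640 float32, m along the optical axis (not along the pixel's ray), 0 where there is no reading), "fx", "fy", "cx", "cy" (pixels), "k1" (the pictures are not rectified: a ray, as slopes to the right and down, at radius r is drawn at 1 + k1 r^2 times it, then the intrinsics apply), "world_from_camera" (4x4, takes a point from camera to world coordinates); the wrist camera has in their place "hand_eye" (4x4, takes a point from camera to tool coordinates, whose origin is the TCP and whose axes are the tool frame's). Camera axes: x right, y down, z forward; pixel columns grow to the right and rows downward; lengths in m; the calibration is good to about 2 mm. A picture is of the moment at which its call begins: read the wrist's pose just before it.
- hand_in(): hands the job in, once; it reports no verdict.
The state is a dict: "time_s": time; "q": joint angles; "dq": joint speeds; "joint_efforts": joint torques, N m; "eef_pos": TCP position; "eef_rot": TCP orientation; "wrist_force": force on the tool from outside, world axes, zero at the start; "torque": the same for the moment, N m; "opening": opening from 0.0 (shut) to 1.0 (fully open).
Only numpy, scipy, OpenCV 4.12 (cv2) and the standard library are available. Lean on these libraries where they do the work, as an engineer would, in place of code of your own. Each camera call takes 0.05 s, during which the arm holds its last target.

## Working session

There is one attempt and no reset: what is moved stays moved. The work goes in short steps, Python scripts to look and compute and a tool call to move; the robot and the scene stay as the last step left them, time stands still between calls to the robot, and variables do not carry over. Pictures are saved under pics/ and viewed, and the job is handed in when it is done.

Besides the shell and the picture viewer there is one more tool, called after "Request:" as a command line: name --pt "numbers of a row" for each row, then --argument value for the rest. drive_tool: Moves the arm, as the interface text tells. Its arguments: {"type":"object","properties":{"increments":{"type":"array","items":{"type":"array","items":{"type":"number"}}}},"required":["increments"]}

```bash
mkdir -p pics
cat > h.py <<'E'
import numpy as np,cv2,pickle
from bench import ctrl,camera,hand_in
from scipy.spatial.transform import Rotation as R
def T_tool(o):
    T=np.eye(4);w,x,y,z=o["eef_rot"];T[:3,:3]=R.from_quat([x,y,z,w]).as_matrix();T[:3,3]=o["eef_pos"];return T
def shot(n,tag):
    o=ctrl.get_obs();c=camera(n)
    c["W"]=c["world_from_camera"] if n!="wrist" else T_tool(o)@c["hand_eye"]
    pickle.dump(c,open(f"pics/{tag}.pkl","wb"));cv2.imwrite(f"pics/{tag}.png",c["img"][...,::-1]);return c
def load(tag): return pickle.load(open(f"pics/{tag}.pkl","rb"))
def ray(c,uv):
    uv=np.atleast_2d(np.float64(uv));K=np.array([[c["fx"],0,c["cx"]],[0,c["fy"],c["cy"]],[0,0,1.]])
    # distort = 1+k1 r^2
    p=cv2.undistortPoints(uv[:,None],K,np.array([c["k1"],0,0,0.]))[:,0]
    d=np.c_[p,np.ones(len(p))]@c["W"][:3,:3].T
    return c["W"][:3,3],d
def onz(c,uv,z):
    o,d=ray(c,uv);return o+d*((z-o[2])/d[:,2])[:,None]
def dep(c,uv):
    uv=np.atleast_2d(uv).astype(int);o,d=ray(c,uv);return o+d*c["depth"][uv[:,1],uv[:,0]][:,None]
def tri(c1,u1,c2,u2):
    o1,d1=ray(c1,u1);o2,d2=ray(c2,u2);d1=d1[0]/np.linalg.norm(d1);d2=d2[0]/np.linalg.norm(d2)
    s=np.linalg.lstsq(np.c_[d1,-d2],o2-o1,rcond=None)[0];a=o1+s[0]*d1;b=o2+s[1]*d2
    return (a+b)/2,np.linalg.norm(a-b)
E
python3 - <<'E'
from h import *
print(ctrl.get_obs())
for n in("side","top","wrist"):
    c=shot(n,n+"0");print(n,c["W"].round(3).tolist(),c["fx"],c["k1"])
E
```

```text
{'time_s': 0.0, 'q': array([ 1.05367380e+00,  1.81540359e-01,  1.60800028e+00, -1.89150805e-05,
        1.35381314e+00, -2.06304171e-01]), 'dq': array([-0.00131413,  0.00045749,  0.00090829,  0.00160693,  0.00023947,
       -0.0004765 ]), 'joint_efforts': array([-2.36217311e-03, -4.44867218e+01, -3.51337552e+01, -6.33477175e-04,
        9.22708452e-03,  8.45784797e-06]), 'eef_pos': array([0.1755603 , 0.54694441, 0.22098829]), 'eef_rot': array([ 0.69837064,  0.10886293,  0.69879912, -0.11003227]), 'wrist_force': array([-0.06019644,  1.10148232, -0.25993294]), 'torque': array([ 0.0100017 ,  0.03387038, -0.03050153]), 'opening': 0.9972791926526308}
side [[0.761, -0.469, 0.449, 0.05], [-0.649, -0.533, 0.543, -0.597], [-0.015, -0.704, -0.71, 0.867], [0.0, 0.0, 0.0, 1.0]] 436.1967862739058 -0.00152327808551361
top [[-0.008, -0.99, 0.138, 0.38], [-1.0, 0.011, 0.019, -0.029], [-0.021, -0.138, -0.99, 1.116], [0.0, 0.0, 0.0, 1.0]] 449.98391416227037 -0.015319647777386765
wrist [[0.306, 0.915, 0.262, 0.109], [0.952, -0.294, -0.085, 0.568], [-0.001, 0.275, -0.961, 0.373], [0.0, 0.0, 0.0, 1.0]] 394.43630798991484 -0.0760499641167557
```

View pics/top0.png

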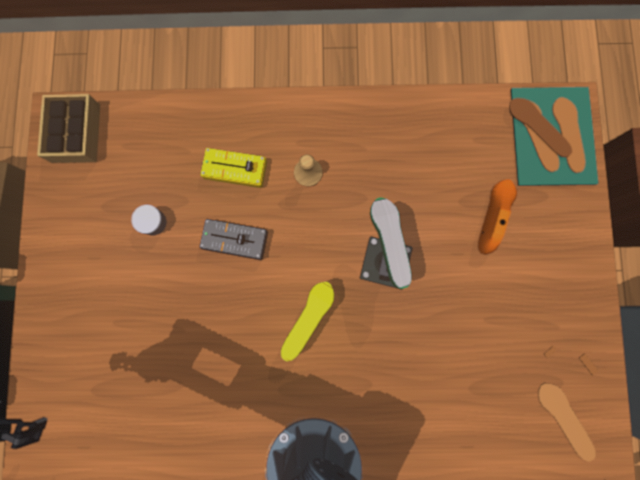

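View pics/side0.png

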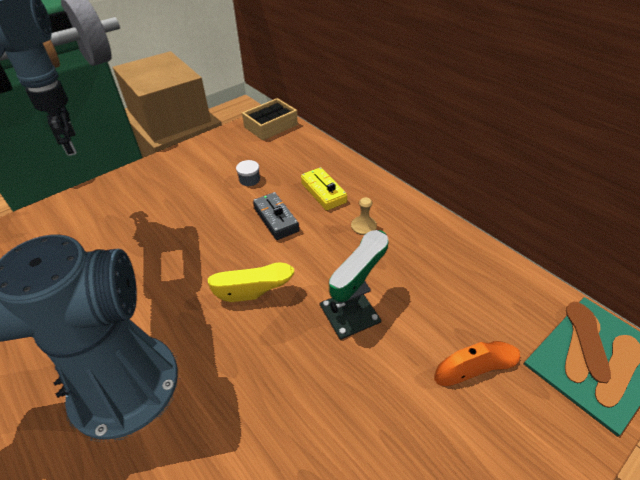

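View pics/wrist0.png

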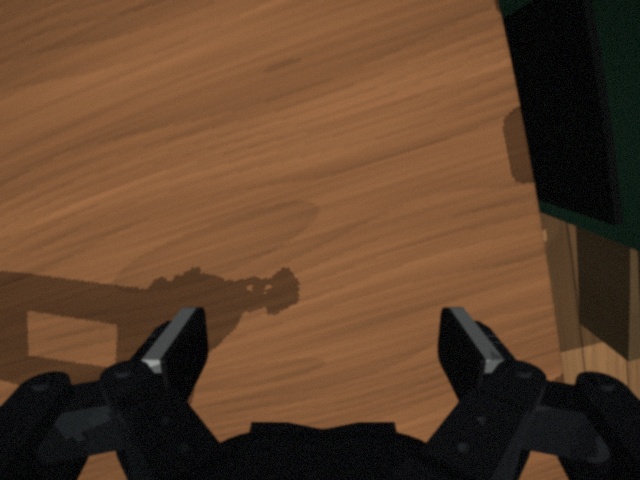

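Top view:
- Dimmer candidates: grey box at (234,239) and yellow box at (234,167). The grey one fits the dark grey dimmer with its orange mark.
- Last candidates: a grey plate with green edge at (393,243) on the jack, yellow at (308,320), orange at (498,216). The one on the jack is the green last.

Next I'll confirm both in enlarged crops.

Run:
```python
from h import *
t=load("top0");s=load("side0")
a=cv2.resize(t["img"][205:275,190:280],None,fx=4.4,fy=4.4,interpolation=cv2.INTER_CUBIC)
b=cv2.resize(t["img"][185:300,345:425],None,fx=2.68,fy=2.68,interpolation=cv2.INTER_CUBIC)
c=cv2.resize(s["img"][185:245,245:310],None,fx=5,fy=5,interpolation=cv2.INTER_CUBIC)
d=cv2.resize(s["img"][220:340,310:400],None,fx=2.5,fy=2.5,interpolation=cv2.INTER_CUBIC)
cv=np.zeros((600,800,3),np.uint8)
for im,(y,x) in((a,(0,0)),(b,(0,420)),(c,(310,0)),(d,(300,420))):
    im=im[:600-y,:800-x];cv[y:y+im.shape[0],x:x+im.shape[1]]=im
cv2.imwrite("pics/crop0.png",cv[...,::-1])
```

```text
(no output)
```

View pics/crop0.png

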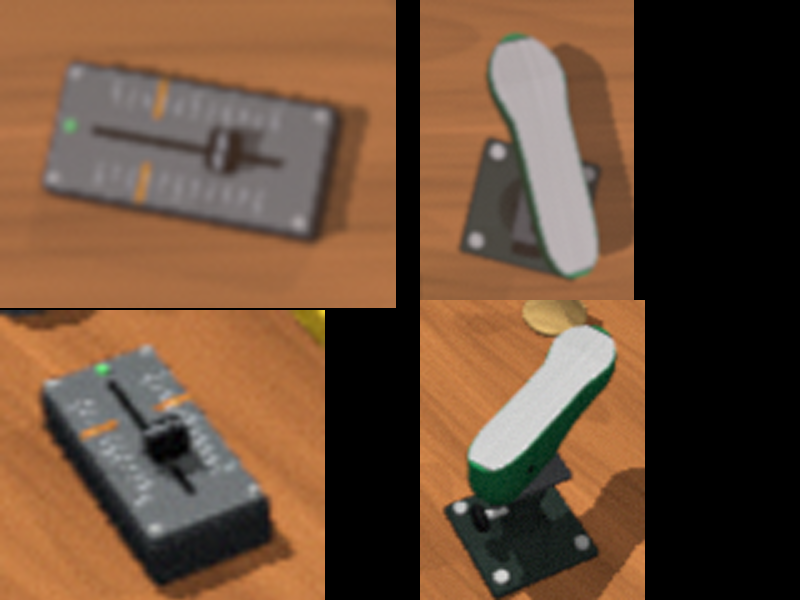

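The crops confirm both: grey box with orange lines, its LED (bright) end to the left, i.e. world +y; and a green last with a grey plate on the jack. Now I'll measure them.

Run:
```python
from h import *
t=load("top0");s=load("side0")
f=lambda x,y,k,ox,oy:[ox+(x+.5)/k-.5,oy+(y+.5)/k-.5]
cor=[f(x,y,4.4,190,205) for x,y in((72,62),(342,105),(315,240),(45,190))]
P=onz(t,cor,.04);print("box corners",P.round(4).tolist());print("depth z at box",dep(t,[[208,228],[250,250],[222,245]]).round(4).tolist())
print("edges",[np.linalg.norm(P[i]-P[(i+1)%4]).round(4) for i in range(4)])
print("centre",P.mean(0))
m=onz(t,[f(160,98,4.4,190,205),f(143,183,4.4,190,205)],.04);print("mark",m,m.mean(0))
y=(P[0]+P[3]-P[1]-P[2])[:2];y/=np.linalg.norm(y);print("box +y",y,np.degrees(np.arctan2(y[1],y[0])))
cap_t=f(218,147,4.4,190,205);print("cap",onz(t,[cap_t],.066))
cap_s=f(165,436-310,5,245,185);print("tri cap",tri(t,cap_t,s,cap_s))
# orange side view
ms=[f(98,430-310,5,245,185),f(172,403-310,5,245,185)]
print("mark side",onz(s,ms,.04).round(4).tolist())
print("mark tri",tri(t,f(160,98,4.4,190,205),s,ms[1]),tri(t,f(143,183,4.4,190,205),s,ms[0]))
print("led",tri(t,f(70,126,4.4,190,205),s,f(102,370-310,5,245,185)))
# plate
for n,c,box in(("top",t,(360,190,420,300)),("side",s,(320,225,395,310))):
    x0,y0,x1,y1=box;im=c["img"].astype(int)
    mx=im.max(2);mn=im.min(2);M=((mx>110)&(mx-mn<35)).astype(np.uint8)
    MM=np.zeros_like(M);MM[y0:y1,x0:x1]=M[y0:y1,x0:x1]
    k,l,st,_=cv2.connectedComponentsWithStats(MM);j=1+st[1:,4].argmax();M=(l==j)
    v,u=np.nonzero(M);uv=np.c_[u,v]
    D=dep(c,uv);D=D[c["depth"][v,u]>0];print(n,len(uv),"depth z med",np.median(D[:,2]))
    for z in(.173,):
        Q=onz(c,uv,z)[:,:2];mu=Q.mean(0);w,V=np.linalg.eigh(np.cov((Q-mu).T));a=V[:,1]
        if a[0]<0:a=-a
        p=(Q-mu)@a;b=np.array([-a[1],a[0]]);q=(Q-mu)@b
        print(z,"mu",mu,"yaw",np.degrees(np.arctan2(a[1],a[0])),"ext",p.min(),p.max(),"ends",mu+a*p.min(),mu+a*p.max())
        for lo in np.arange(-.1,.1,.02):
            g=(p>lo)&(p<lo+.02)
            if g.sum()>5:print("  ",round(lo,3),q[g].min().round(4),q[g].max().round(4))
```

```text
box corners [[0.5887, 0.2571, 0.04], [0.5627, 0.1064, 0.04], [0.488, 0.1208, 0.04], [0.5172, 0.2703, 0.04]]
depth z at box [[0.5655, 0.2514, 0.0405], [0.5106, 0.1483, 0.0386], [0.5233, 0.2162, 0.0407]]
edges [np.float64(0.1529), np.float64(0.0761), np.float64(0.1523), np.float64(0.0727)]
centre [0.53911771 0.1886455  0.04      ]
mark [[0.56780045 0.20751311 0.04      ]
 [0.52044774 0.21602859 0.04      ]] [0.54412409 0.21177085 0.04      ]
box +y [0.18101248 0.9834808 ] 79.57126083578711
cap [[0.53613295 0.16992356 0.066     ]]
tri cap (array([0.53688951, 0.17274171, 0.05419512]), np.float64(0.0023157661595885073))
mark side [[0.5188, 0.2161, 0.04], [0.5643, 0.2069, 0.04]]
mark tri (array([0.56709184, 0.20875919, 0.03740179]), np.float64(0.0026868562680712887)) (array([0.51992445, 0.21659957, 0.03911453]), np.float64(0.0014762342261288662))
led (array([0.55211635, 0.25786012, 0.03934506]), np.float64(0.0015808610200046345))
top 1936 depth z med 0.17294842151001866
0.173 mu [ 0.51144752 -0.17473912] yaw 13.582783263299591 ext -0.1012774214853009 0.09315499987461245 ends [ 0.41300266 -0.19852413] [ 0.60199712 -0.15286166]
   -0.1 -0.0176 0.0209
   -0.08 -0.0213 0.0225
   -0.06 -0.0212 0.0229
   -0.04 -0.0284 0.0219
   -0.02 -0.0234 0.0215
   0.0 -0.0241 0.0207
   0.02 -0.0261 0.0233
   0.04 -0.0284 0.0285
   0.06 -0.0281 0.0289
   0.08 -0.0171 0.0249
side 1324 depth z med 0.17346471225528792
0.173 mu [ 0.50463064 -0.1762474 ] yaw 12.962059116790195 ext -0.092894204301478 0.09335656049304183 ends [ 0.41410349 -0.19708411] [ 0.59560836 -0.15530698]
   -0.1 -0.0164 0.0182
   -0.08 -0.0193 0.0209
   -0.06 -0.0205 0.0205
   -0.04 -0.0216 0.0198
   -0.02 -0.021 0.019
   0.0 -0.0219 0.0198
   0.02 -0.0234 0.0221
   0.04 -0.0261 0.0267
   0.06 -0.0257 0.0283
   0.08 -0.0196 0.0241
```

```bash
cat >> h.py <<'E'
def plan(tp,TR):
    """translation first (tool axes now), then rotvec"""
    o=ctrl.get_obs();T=T_tool(o);d=T[:3,:3].T@(np.array(tp)-T[:3,3])
    rv=R.from_matrix(T[:3,:3].T@TR).as_rotvec(degrees=True)
    print("t",round(o["time_s"],2),"shift mm",(d*1e3).round(1),"rotvec deg",rv.round(2)," TCP",o["eef_pos"].round(4),"open",round(o["opening"],3),"F",o["wrist_force"].round(1))
    return d,rv
def down(yaw): # tool x down, tool y horizontal at yaw deg
    a=np.radians(yaw);x=np.array([0,0,-1.]);y=np.array([np.cos(a),np.sin(a),0]);return np.c_[x,y,np.cross(x,y)]
E
python3 - <<'E'
from h import *
o=ctrl.get_obs();T=T_tool(o);print(T.round(3));print(load("wrist0")["hand_eye"].round(3))
plan([.54,.19,.25],down(80))
plan([.54,.19,.25],down(-100))
E
```

```text
[[-0.001  0.306  0.952  0.176]
 [-0.001  0.952 -0.306  0.547]
 [-1.    -0.001 -0.     0.221]
 [ 0.     0.     0.     1.   ]]
[[-0.001 -0.276  0.961 -0.152]
 [ 1.     0.     0.001 -0.001]
 [-0.     0.961  0.276 -0.069]
 [ 0.     0.     0.     1.   ]]
t 0.15 shift mm [ -28.6 -228.6  456.1] rotvec deg [-7.81 -0.02  0.08]  TCP [0.1756 0.5471 0.2212] open 0.997 F [ 0.4 -0.2  1. ]
t 0.15 shift mm [ -28.6 -228.6  456.1] rotvec deg [1.7219e+02 1.2000e-01 3.0000e-02]  TCP [0.1756 0.5471 0.2212] open 0.997 F [ 0.4 -0.2  1. ]
```

Request:
drive_tool --pt "-0.003 -0.023 0.045 0 0 0 0" --pt "-0.003 -0.023 0.045 0 0 0 0" --pt "-0.003 -0.023 0.045 0 0 0 0" --pt "-0.003 -0.023 0.045 0 0 0 0" --pt "-0.003 -0.023 0.045 0 0 0 0" --pt "-0.003 -0.023 0.045 0 0 0 0" --pt "-0.003 -0.023 0.045 0 0 0 0" --pt "-0.003 -0.023 0.045 0 0 0 0" --pt "-0.003 -0.023 0.045 0 0 0 0" --pt "-0.003 -0.022 0.045 -7.8 0 0 0"

```text
time_s: 1.4
eef_pos: [0.5351, 0.1905, 0.2518]
eef_rot: [0.704, 0.061, 0.705, -0.061]
wrist_force: [0.1, 0.4, 0.4]
opening: 0.498
```

Request:
drive_tool --pt "0 0 0 0 0 0 0" --pt "0 0 0 0 0 0 0"

```text
time_s: 1.65
eef_pos: [0.5337, 0.1919, 0.2513]
eef_rot: [0.704, 0.062, 0.705, -0.062]
wrist_force: [-0.1, 0.6, -0.1]
opening: 0.503
```

Run:
```python
from h import *
c=shot("wrist","w1");plan([.54,.19,.25],down(80))
```

```text
t 1.7 shift mm [ 1.4 -1.2  6.9] rotvec deg [-0.03 -0.07  0.  ]  TCP [0.5334 0.1924 0.2514] open 0.499 F [0.3 0.2 0.1]
```

View pics/w1.png

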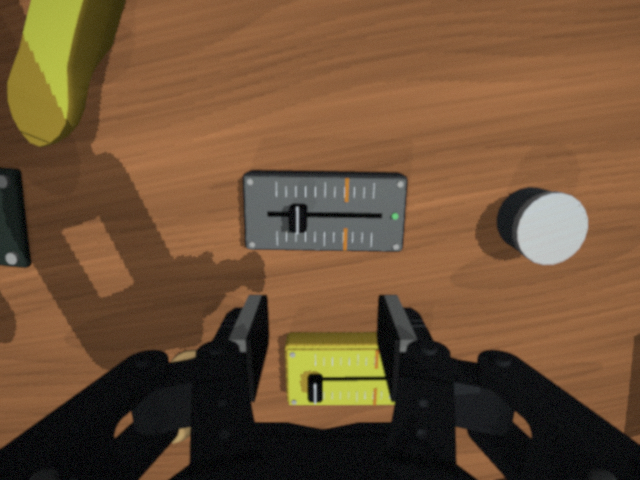

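Run:
```python
from h import *
c=load("w1");t=load("top0")
im=c["img"];cv2.imwrite("pics/w1c.png",cv2.resize(im[160:262,235:417],None,fx=4.3,fy=4.3,interpolation=cv2.INTER_CUBIC)[...,::-1])
hsv=cv2.cvtColor(im,cv2.COLOR_RGB2HSV)
sub=np.s_[165:260,240:412]
print(dep(c,[[260,210],[390,235],[330,190]])[:,2], "cap depth z",dep(c,[[298,214],[298,218]]))
```

```text
[0.03981473 0.04008752 0.03944174] cap depth z [[0.52998963 0.17028091 0.06623967]
 [0.5336837  0.16950049 0.06523114]]
```

View pics/w1c.png

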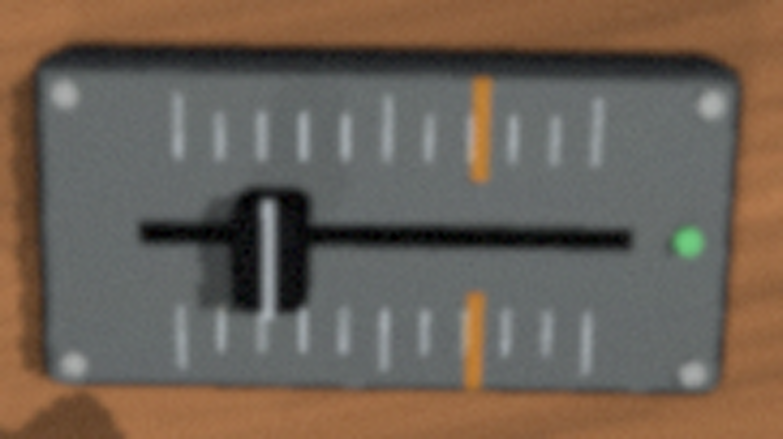

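Run:
```python
from h import *
c=load("w1")
f=lambda x,y:[235+(x+.5)/4.3-.5,160+(y+.5)/4.3-.5]
up=onz(c,[f(178,127),f(598,133),f(482,130)],.04);lo=onz(c,[f(181,337),f(587,344),f(475,341)],.04)
print(up.round(4),lo.round(4))
z0=(up[0]+lo[0])/2;z9=(up[1]+lo[1])/2;mk=(up[2]+lo[2])/2
y=(z9-z0)[:2];L=np.linalg.norm(y);y/=L;print("track",L,"dir",np.degrees(np.arctan2(*y[::-1])),"mark",mk,"s mark",(mk-z0)[:2]@y)
cap=onz(c,[f(267.5,252)],.066)[0];print("cap",cap,"s",(cap-z0)[:2]@y,"off",(cap-z0)[:2]@[y[1],-y[0]], "mark off",(mk-z0)[:2]@[y[1],-y[0]])
slot=onz(c,[f(143,233),f(630,240)],.04);print("slot",slot.round(4))
# corners
P=onz(c,[f(42,70),f(735,78),f(718,390),f(50,380)],.04);print("box centre",P.mean(0),"edges",[np.linalg.norm(P[i]-P[(i+1)%4]).round(4) for i in range(4)])
print("tri cap top/wrist",tri(c,f(268,252),load("top0"),[190+218.5/4.4-.5,205+147/4.4-.5]))
```

```text
[[0.5085 0.1522 0.04  ]
 [0.5256 0.2408 0.04  ]
 [0.5206 0.2163 0.04  ]] [[0.5543 0.1432 0.04  ]
 [0.5717 0.2317 0.04  ]
 [0.5667 0.2073 0.04  ]]
track 0.09020676260393017 dir 78.98458337613714 mark [0.54363506 0.21181666 0.04      ] s mark 0.0652539163991385
cap [0.53354126 0.16852933 0.066     ] s 0.020835461095968632 off -0.0018788075741888895 mark off -0.00024202807351290194
slot [[0.5298 0.1399 0.04  ]
 [0.55   0.2444 0.04  ]]
box centre [0.53916669 0.19224379 0.04      ] edges [np.float64(0.1479), np.float64(0.0696), np.float64(0.1498), np.float64(0.069)]
tri cap top/wrist (array([0.53453743, 0.16912791, 0.06857079]), np.float64(0.002983831424196727))
```

Run:
```python
from h import *
plan([.5352,.1684,.06],down(79))
```

```text
t 1.7 shift mm [191.4 -23.3   6.2] rotvec deg [ 0.97 -0.07  0.  ]  TCP [0.5334 0.1924 0.2514] open 0.499 F [0.3 0.2 0.1]
```

Request:
drive_tool --pt "0.03 -0.0115 0.003 0 0 0 0" --pt "0.03 -0.0115 0.003 0 0 0 0" --pt "0.03 0 0 1 0 0 0" --pt "0.03 0 0 0 0 0 0" --pt "0.02 0 0 0 0 0 0" --pt "0.02 0 0 0 0 0 0" --pt "0.015 0 0 0 0 0 0" --pt "0 0 0 0 0 0 0"

```text
time_s: 2.7
eef_pos: [0.5347, 0.1687, 0.0758]
eef_rot: [0.703, 0.067, 0.705, -0.068]
wrist_force: [-0.2, -0.1, -0.2]
opening: 0.503
```

Run:
```python
from h import *
c=shot("wrist","w2");plan([.5352,.1684,.06],down(79))
```

```text
t 2.75 shift mm [16.8 -0.4 -0.4] rotvec deg [ 0.03 -0.04  0.01]  TCP [0.5357 0.1687 0.0768] open 0.498 F [-0.3  0.2  1.2]
```

View pics/w2.png

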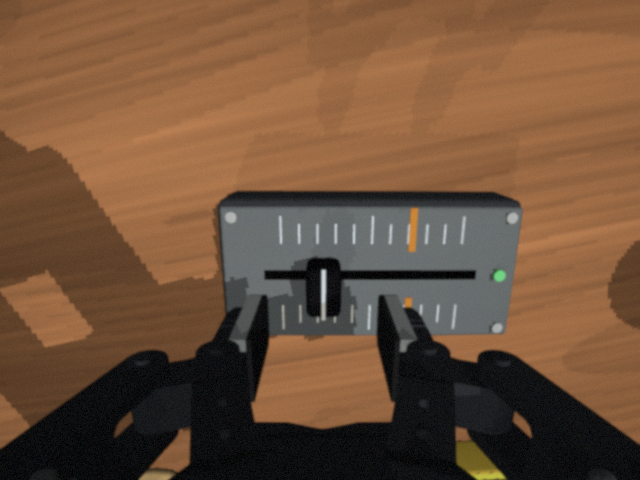

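The cap at (323,287) is centred between the open fingers (250 to 395). I'll go down and grip it.

Request:
drive_tool --pt "0.01 0 0 0 0 0 0" --pt "0.006 0 0 0 0 0 0" --pt "0 0 0 0 0 0 0" --pt "0 0 0 0 0 0 -0.3" --pt "0 0 0 0 0 0 -0.6" --pt "0 0 0 0 0 0 -0.8" --pt "0 0 0 0 0 0 -0.8" --pt "0 0 0 0 0 0 -0.8"

```text
time_s: 3.75
eef_pos: [0.5362, 0.1682, 0.0609]
eef_rot: [0.704, 0.068, 0.704, -0.068]
wrist_force: [1.3, 0.8, 0.1]
opening: 0.101
```

Run:
```python
from h import *
c=shot("wrist","w3");plan([.5352,.1684,.06],down(79));plan([.5436,.2118,.06],down(79))
```

```text
t 3.8 shift mm [ 0.9  0.1 -1. ] rotvec deg [-0.  0.  0.]  TCP [0.5362 0.1681 0.0609] open 0.102 F [-0.5  0.1 -0.6]
t 3.8 shift mm [ 0.9 44.3 -1. ] rotvec deg [-0.  0.  0.]  TCP [0.5362 0.1681 0.0609] open 0.102 F [-0.5  0.1 -0.6]
```

View pics/w3.png

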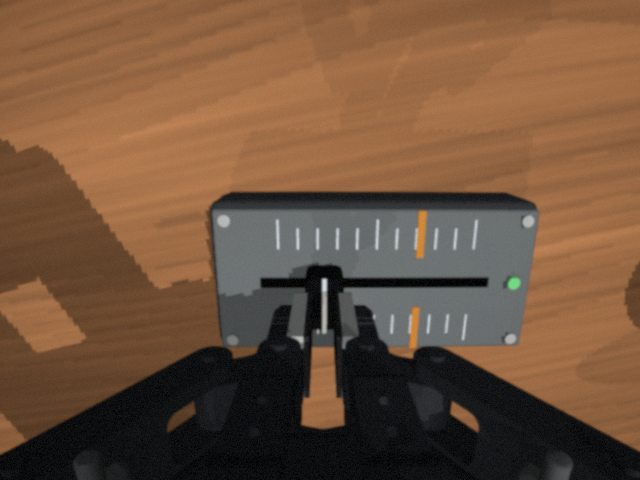

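Request:
drive_tool --pt "0 0 0 0 0 0 -1" --pt "0 0 0 0 0 0 -1" --pt "0 0 0 0 0 0 -1"

```text
time_s: 4.18
eef_pos: [0.5361, 0.1681, 0.0609]
eef_rot: [0.704, 0.068, 0.704, -0.068]
wrist_force: [-0.4, -0.3, 0.7]
opening: -0.005
```

Run:
```python
from h import *
c=shot("wrist","w4");plan([.5352,.1684,.06],down(79))
cv2.imwrite("pics/w4c.png",cv2.resize(c["img"][190:400,200:460],None,fx=2.8,fy=2.8,interpolation=cv2.INTER_CUBIC)[...,::-1])
```

```text
t 4.22 shift mm [ 0.9  0.1 -1. ] rotvec deg [-0.01 -0.   -0.  ]  TCP [0.5361 0.1681 0.0609] open -0.003 F [ 0.1 -0.2  0.9]
```

View pics/w4c.png

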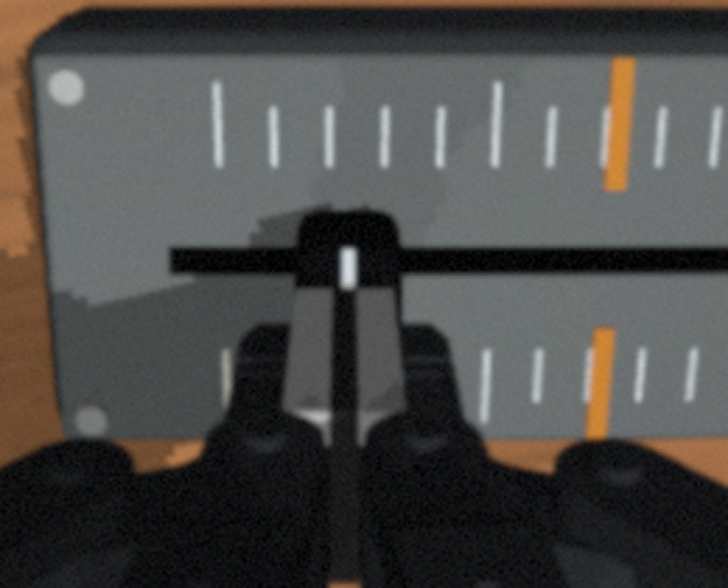

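Run:
```python
from h import *
c=load("w4")
f=lambda x,y:[200+(x+.5)/2.8-.5,190+(y+.5)/2.8-.5]
for p in((310,295),(380,295),(310,340),(380,340),(348,260),(348,225),(344,320),(310,400),(380,400)):
    print(p,dep(c,[f(*p)])[0].round(4))
```

```text
(310, 295) [0.5255 0.1646 0.075 ]
(380, 295) [0.5269 0.1739 0.076 ]
(310, 340) [0.5243 0.1653 0.0916]
(380, 340) [0.5267 0.1735 0.0898]
(348, 260) [0.5248 0.1697 0.0659]
(348, 225) [0.5233 0.1701 0.0562]
(344, 320) [0.5256 0.1692 0.0839]
(310, 400) [0.5252 0.1655 0.1045]
(380, 400) [0.5266 0.173  0.1045]
```

Run:
```python
from h import *
c=shot("side","s1")
cv2.imwrite("pics/s1c.png",cv2.resize(c["img"][130:250,215:335],None,fx=5,fy=5,interpolation=cv2.INTER_CUBIC)[...,::-1])
```

```text
(no output)
```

View pics/s1c.png

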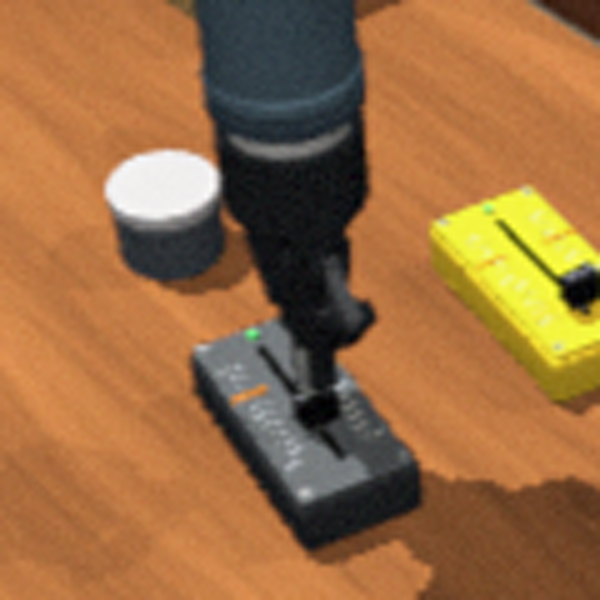

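The wrist depth puts the shut fingertips at z≈0.073, and the side view at crop (318,390) shows them standing on top of the cap. So they are about 12 mm behind the TCP, not 11 mm ahead. I'll trust the measurement: open, go lower in small steps and watch the force.

Request:
drive_tool --pt "0 0 0 0 0 0 -0.1" --pt "0 0 0 0 0 0 -0.1" --pt "0 0 0 0 0 0 -0.1" --pt "0 0 0 0 0 0 -0.1" --pt "0.005 0 0 0 0 0 -0.1" --pt "0.005 0 0 0 0 0 -0.1" --pt "0 0 0 0 0 0 -0.1"

```text
time_s: 5.15
eef_pos: [0.5355, 0.1681, 0.0501]
eef_rot: [0.703, 0.068, 0.704, -0.068]
wrist_force: [-0.5, -0.0, -0.1]
opening: 0.45
```

Run:
```python
from h import *
c=shot("wrist","w5");plan([.5352,.1684,.038],down(79))
cv2.imwrite("pics/w5c.png",cv2.resize(c["img"][190:400,200:460],None,fx=2.8,fy=2.8,interpolation=cv2.INTER_CUBIC)[...,::-1])
```

```text
t 5.2 shift mm [12.4  0.2 -0.6] rotvec deg [-0.01 -0.05  0.02]  TCP [0.5358 0.1681 0.0504] open 0.452 F [-0.6 -0.1  0.2]
```

View pics/w5c.png

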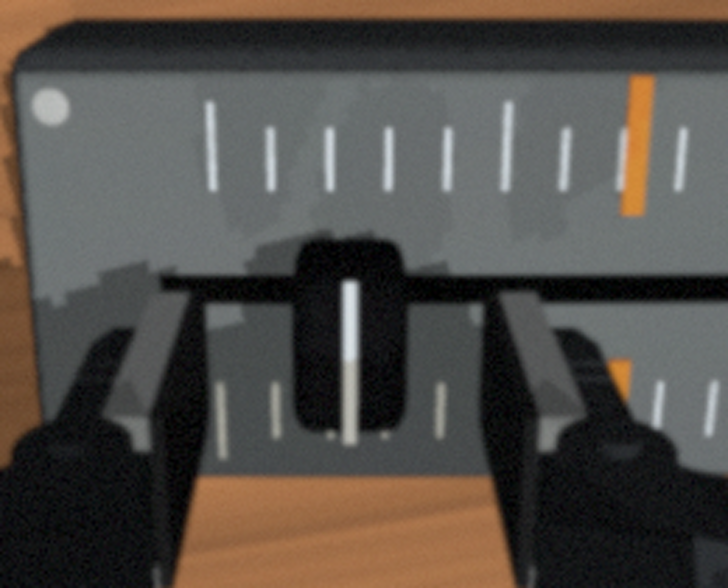

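Run:
```python
from h import *
c=load("w5")
f=lambda x,y:[200+(x+.5)/2.8-.5,190+(y+.5)/2.8-.5]
for p in((178,300),(170,310),(515,300),(525,310),(530,330),(348,340),(150,440),(560,440)):
    print(p,dep(c,[f(*p)])[0].round(4))
```

```text
(178, 300) [0.5207 0.1477 0.0673]
(170, 310) [0.5211 0.1469 0.0698]
(515, 300) [0.5292 0.1913 0.0673]
(525, 310) [0.5303 0.1923 0.069 ]
(530, 330) [0.5302 0.1918 0.075 ]
(348, 340) [0.5315 0.1682 0.066 ]
(150, 440) [0.5238 0.1484 0.098 ]
(560, 440) [0.5284 0.1905 0.1039]
```

Request:
drive_tool --pt "0.005 0 0 0 0 0 -0.1" --pt "0.005 0 0 0 0 0 -0.1" --pt "0.004 0 0 0 0 0 -0.1" --pt "0 0 0 0 0 0 -0.1" --pt "0 0 0 0 0 0 -0.5" --pt "0 0 0 0 0 0 -0.8" --pt "0 0 0 0 0 0 -0.8" --pt "0 0 0 0 0 0 -0.8" --pt "0 0 0 0 0 0 -0.8"

```text
time_s: 6.32
eef_pos: [0.5363, 0.1682, 0.0372]
eef_rot: [0.704, 0.068, 0.704, -0.068]
wrist_force: [-1.5, -0.6, 5.4]
opening: 0.173
```

Run:
```python
from h import *
c=shot("wrist","w6");plan([.5436,.2118,.0364],down(79))
cv2.imwrite("pics/w6c.png",cv2.resize(c["img"][190:400,200:460],None,fx=2.8,fy=2.8,interpolation=cv2.INTER_CUBIC)[...,::-1])
```

```text
t 6.38 shift mm [ 0.8 44.2 -1.2] rotvec deg [-0.    0.02 -0.01]  TCP [0.5363 0.1682 0.0372] open 0.174 F [-2.7 -0.4  6.1]
```

View pics/w6c.png

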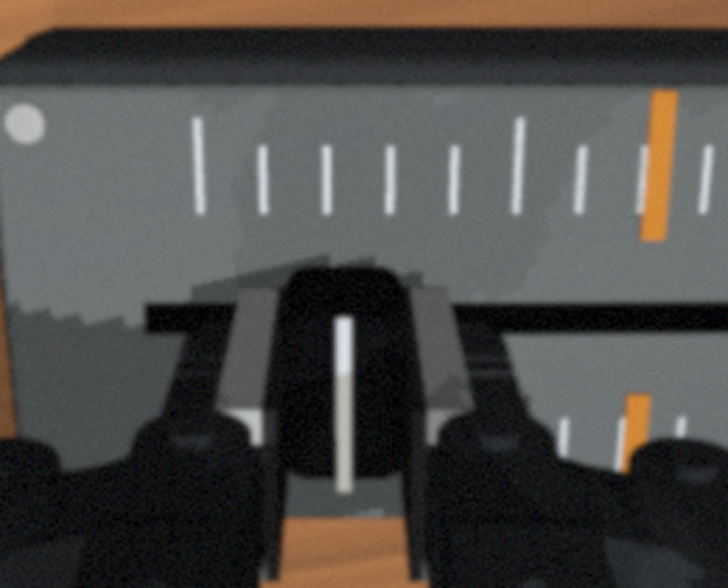

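Gripped (opening 0.174, about 15 mm). I'll slide it 44 mm along tool +y.

Request:
drive_tool --pt "0 0.008 0 0 0 0 -0.8" --pt "0 0.008 0 0 0 0 -0.8" --pt "0 0.008 0 0 0 0 -0.8" --pt "0 0.008 0 0 0 0 -0.8" --pt "0 0.008 0 0 0 0 -0.8" --pt "0 0.004 0 0 0 0 -0.8" --pt "0 0 0 0 0 0 -0.8" --pt "0 0 0 0 0 0 -0.8"

```text
time_s: 7.38
eef_pos: [0.5448, 0.2118, 0.0372]
eef_rot: [0.704, 0.068, 0.704, -0.068]
wrist_force: [-0.6, 2.0, 5.8]
opening: 0.172
```

Run:
```python
from h import *
c=shot("wrist","w7");plan([.5436,.2118,.0364],down(79))
cv2.imwrite("pics/w7c.png",cv2.resize(c["img"][190:400,200:460],None,fx=2.8,fy=2.8,interpolation=cv2.INTER_CUBIC)[...,::-1])
```

```text
t 7.42 shift mm [ 0.8 -0.2 -1.2] rotvec deg [-0.01  0.03 -0.05]  TCP [0.5448 0.2117 0.0372] open 0.171 F [-2.3  1.7  5.8]
```

View pics/w7c.png

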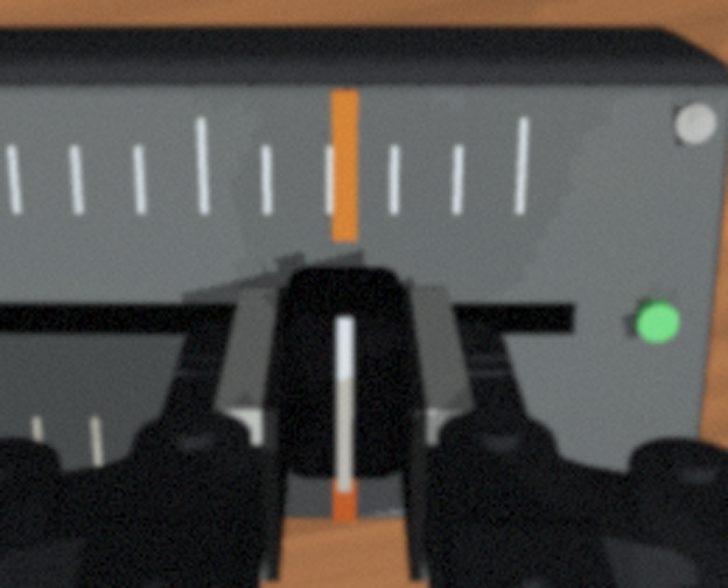

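The cap's white line (x=345) sits right on both orange mark lines (x=345). I'll release and lift straight off.

Request:
drive_tool --pt "0 0 0 0 0 0 -0.5" --pt "0 0 0 0 0 0 -0.1" --pt "0 0 0 0 0 0 0" --pt "0 0 0 0 0 0 0" --pt "-0.02 0 0 0 0 0 0" --pt "-0.04 0 0 0 0 0 0" --pt "-0.06 0 0 0 0 0 0.5" --pt "-0.06 0 0 0 0 0 1" --pt "-0.06 0 0 0 0 0 1" --pt "-0.03 0 0 0 0 0 1"

```text
time_s: 8.68
eef_pos: [0.5457, 0.2116, 0.3133]
eef_rot: [0.707, 0.068, 0.701, -0.067]
wrist_force: [0.5, 0.5, 0.1]
opening: 1.002
```

Run:
```python
from h import *
c=shot("wrist","w8");plan([.5436,.2118,.0364],down(79))
f=c["img"]
cv2.imwrite("pics/w8c.png",cv2.resize(f[120:320,200:440],None,fx=3,fy=3,interpolation=cv2.INTER_CUBIC)[...,::-1])
```

```text
t 8.72 shift mm [280.1  -1.8  -6.4] rotvec deg [ 0.    0.66 -0.24]  TCP [0.5469 0.2118 0.3166] open 1.002 F [ 1.6 -0.4  3.2]
```

View pics/w8c.png

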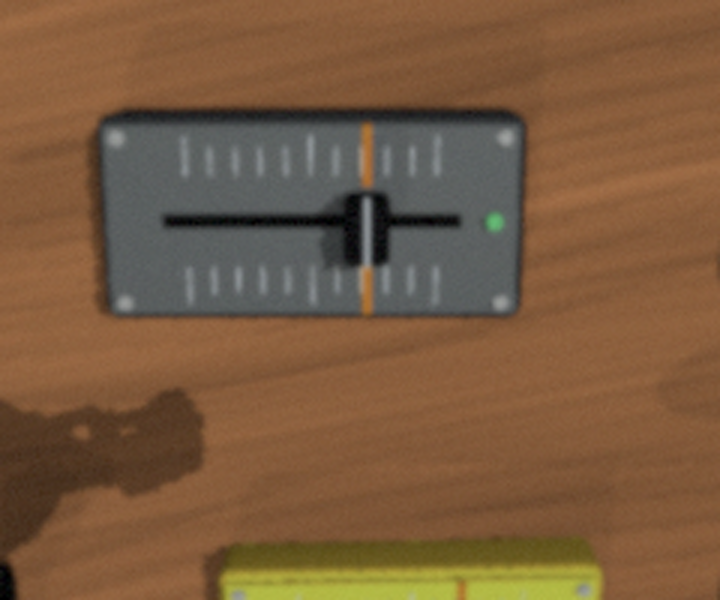

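The fader stays on the orange mark (line at 367 against the orange at 367). Next is the last: I'll move above it and measure with the wrist camera.

Run:
```python
from h import *
plan([.5,-.178,.35],down(103.3))
```

```text
t 8.72 shift mm [ -34.8 -391.4   28.8] rotvec deg [-24.3   0.7  -0.1]  TCP [0.5469 0.2118 0.3166] open 1.002 F [ 1.6 -0.4  3.2]
```

Request:
drive_tool --pt "-0.004 -0.043 0.0032 0 0 0 1" --pt "-0.004 -0.043 0.0032 0 0 0 1" --pt "-0.004 -0.043 0.0032 0 0 0 1" --pt "-0.004 -0.043 0.0032 0 0 0 1" --pt "-0.004 -0.043 0.0032 0 0 0 1" --pt "-0.004 -0.043 0.0032 0 0 0 1" --pt "-0.004 -0.043 0.0032 0 0 0 1" --pt "-0.004 -0.043 0.0032 0 0 0 1" --pt "-0.003 -0.047 0.0032 -8.1 0 0 1"

```text
time_s: 9.85
eef_pos: [0.4977, -0.1791, 0.3432]
eef_rot: [0.707, 0.016, 0.706, -0.017]
wrist_force: [1.4, 0.1, 0.1]
opening: 1.003
```

Request:
drive_tool --pt "0 0 0 -8.1 0.7 0 1" --pt "0 0 0 -8.1 0 0 1" --pt "0 0 0 0 0 0 1" --pt "0 0 0 0 0 0 1"

```text
time_s: 10.35
eef_pos: [0.4981, -0.1778, 0.3424]
eef_rot: [0.698, -0.081, 0.707, 0.081]
wrist_force: [0.9, 0.0, -0.2]
opening: 1.002
```

Run:
```python
from h import *
c=shot("wrist","w9");plan([.5,-.178,.35],down(103.3))
```

```text
t 10.4 shift mm [-7.8 -0.6  1.7] rotvec deg [-0.12 -0.67 -0.13]  TCP [ 0.4981 -0.1778  0.3422] open 1.0 F [0.6 0.7 0.8]
```

View pics/w9.png

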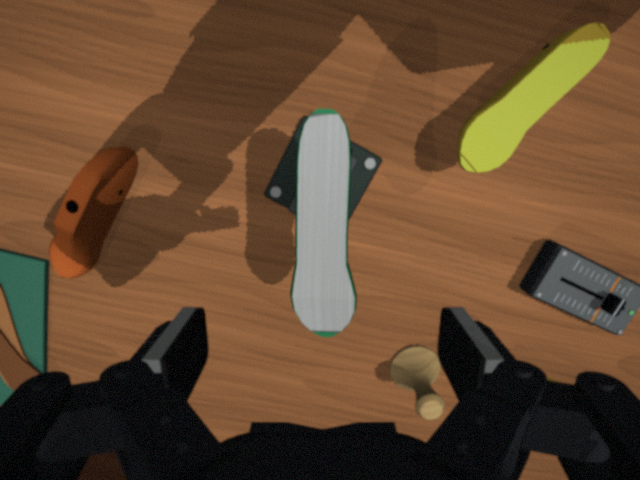

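The plate runs from heel (323,110) to toe (327,335), fully visible and aligned with the tool. I'll measure it.

Run:
```python
from h import *
c=load("w9");im=c["img"].astype(int)
mx=im.max(2);mn=im.min(2)
M=((mx>110)&(mx-mn<35))|((im[...,1]>im[...,0]+20)&(im[...,1]>im[...,2]-5)&(im[...,1]>50))
M[:100]=0;M[345:]=0;M[:,:285]=0;M[:,362:]=0
k,l,st,_=cv2.connectedComponentsWithStats(M.astype(np.uint8));j=1+st[1:,4].argmax();M=l==j;print(st[j])
v,u=np.nonzero(M);uv=np.c_[u,v];D=dep(c,uv);print("z med",np.median(D[:,2]),np.percentile(D[:,2],[5,95]))
Q=onz(c,uv,.173)[:,:2]
# axis from midlines
a=np.radians(13.3)
for _ in range(4):
    A=np.array([np.cos(a),np.sin(a)]);B=np.array([-A[1],A[0]]);p=Q@A;q=Q@B
    xs=np.linspace(p.min()+.015,p.max()-.015,16);mid=[]
    for x in xs:
        g=abs(p-x)<.004;mid.append((q[g].min()+q[g].max())/2)
    s,i=np.polyfit(xs,mid,1);a+=np.arctan(s)
A=np.array([np.cos(a),np.sin(a)]);B=np.array([-A[1],A[0]]);p=Q@A;q=Q@B
print("yaw",np.degrees(a),"heel",p.min()*A+np.mean(mid)*B,"toe",p.max()*A+np.mean(mid)*B,"len",np.ptp(p))
for x in np.linspace(p.min()+.01,p.max()-.01,12):
    g=abs(p-x)<.004;print(round(x-p.min(),3),"w",np.ptp(q[g]).round(4),"mid",((q[g].min()+q[g].max())/2).round(4))
m=np.mean(mid)
print("grip from heel",(p.min()+.092)*A+m*B,"from toe",(p.max()-.108)*A+m*B,"origin",(p.min()+.07)*A+m*B)
ft=onz(c,[[370,163],[276,190]],.012);print("foot bolts",ft)
t=load("top0")
print("tri heel",tri(c,[323,110],t,[401.5,286.5]),"tri toe",tri(c,[325,336],t,[382.5,199.5]))
```

```text
[  291   109    65   228 11621]
z med 0.17316889759592885 [0.17008004 0.17448834]
yaw 13.2772315332929 heel [ 0.41199975 -0.19835737] toe [ 0.60273424 -0.15334967] len 0.1959728033508708
0.01 w 0.0339 mid -0.2869
0.026 w 0.0414 mid -0.2865
0.042 w 0.0435 mid -0.2874
0.058 w 0.044 mid -0.2874
0.074 w 0.0438 mid -0.2878
0.09 w 0.0425 mid -0.2879
0.106 w 0.0423 mid -0.2892
0.122 w 0.042 mid -0.2888
0.138 w 0.0504 mid -0.2884
0.154 w 0.0563 mid -0.2875
0.17 w 0.0534 mid -0.2866
0.186 w 0.0422 mid -0.2853
grip from heel [ 0.50154061 -0.17722838] from toe [ 0.49762106 -0.17815328] origin [ 0.48012867 -0.18228096]
foot bolts [[ 0.44972682 -0.13008815  0.012     ]
 [ 0.50757045 -0.23401055  0.012     ]]
tri heel (array([ 0.41321443, -0.19672388,  0.14521771]), np.float64(0.005218853135030388)) tri toe (array([ 0.59608249, -0.1539976 ,  0.18624504]), np.float64(0.0020596849154903233))
```

Run:
```python
from h import *
plan([.4995,-.1777,.122],down(103.28))
```

```text
t 10.4 shift mm [220.2  -0.7   3.9] rotvec deg [-0.1  -0.67 -0.13]  TCP [ 0.4981 -0.1778  0.3422] open 1.0 F [0.6 0.7 0.8]
```

Request:
drive_tool --pt "0 0 0.001 0 -0.7 0 1" --pt "0.03 0 0 0 0 0 1" --pt "0.04 0 0 0 0 0 1" --pt "0.04 0 0 0 0 0 1" --pt "0.03 0 0 0 0 0 1" --pt "0.02 0 0 0 0 0 1" --pt "0.02 0 0 0 0 0 1" --pt "0 0 0 0 0 0 1" --pt "0 0 0 0 0 0 1"

```text
time_s: 11.52
eef_pos: [0.4995, -0.1775, 0.1627]
eef_rot: [0.703, -0.081, 0.702, 0.082]
wrist_force: [0.8, 0.8, 0.1]
opening: 1.0
```

Run:
```python
from h import *
c=shot("wrist","w10");plan([.4995,-.1777,.122],down(103.28))
for p in((190,312),(170,340),(455,312),(475,340)):print(p,dep(c,[p])[0].round(4))
```

```text
t 11.57 shift mm [41.1 -0.1 -0.3] rotvec deg [ 0.01  0.09 -0.07]  TCP [ 0.4997 -0.1776  0.1631] open 1.0 F [-0.   0.2  0. ]
(190, 312) [ 0.5    -0.2251  0.1923]
(170, 340) [ 0.4995 -0.225   0.212 ]
(455, 312) [ 0.4785 -0.1376  0.1942]
(475, 340) [ 0.4783 -0.1379  0.2133]
```

View pics/w10.png

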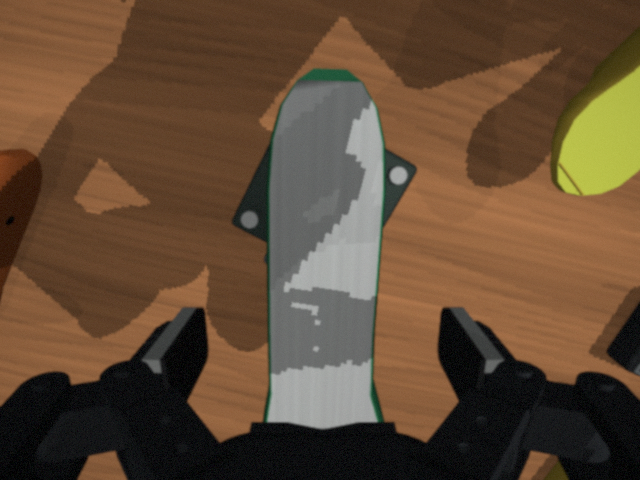

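Well centred. I'll descend 41 mm and close.

Request:
drive_tool --pt "0.015 0 0 0 0 0 1" --pt "0.015 0 0 0 0 0 1" --pt "0.011 0 0 0 0 0 1" --pt "0 0 0 0 0 0 1" --pt "0 0 0 0 0 0 0.5" --pt "0 0 0 0 0 0 0.2" --pt "0 0 0 0 0 0 -0.2" --pt "0 0 0 0 0 0 -1" --pt "0 0 0 0 0 0 -1" --pt "0 0 0 0 0 0 -1"

```text
time_s: 12.82
eef_pos: [0.4997, -0.1775, 0.1217]
eef_rot: [0.703, -0.081, 0.702, 0.082]
wrist_force: [0.5, 0.7, 5.5]
opening: 0.523
```

Run:
```python
from h import *
c=shot("wrist","w11");plan([.4995,-.1777,.122],down(103.28));c=shot("side","s2")
cv2.imwrite("pics/s2c.png",cv2.resize(c["img"][190:350,270:430],None,fx=3.7,fy=3.7,interpolation=cv2.INTER_CUBIC)[...,::-1])
```

```text
t 12.88 shift mm [-0.4 -0.1 -0.2] rotvec deg [ 0.01  0.09 -0.08]  TCP [ 0.4997 -0.1775  0.1216] open 0.527 F [ 1.3 -0.3  5.8]
```

View pics/w11.png

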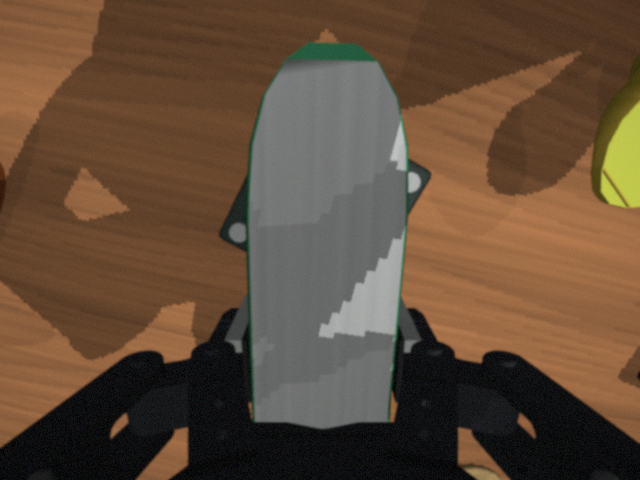

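View pics/s2c.png

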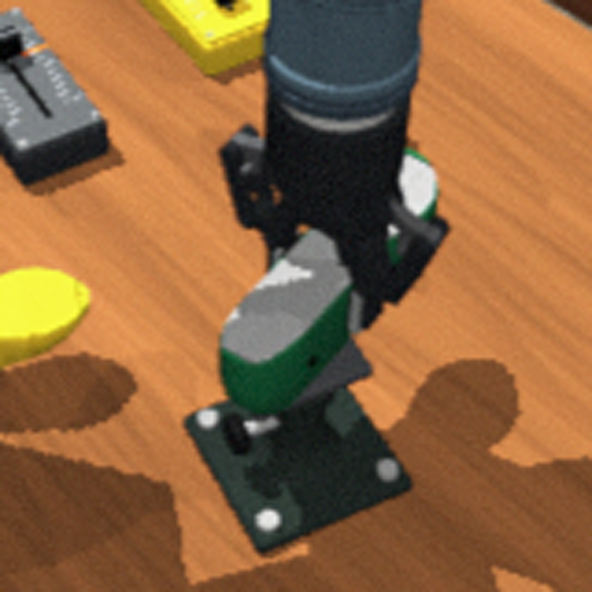

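Gripped at about 45 mm (opening 0.525), centred on the waist. I'll lift straight up.

Request:
drive_tool --pt "-0.005 0 0 0 0 0 -1" --pt "-0.01 0 0 0 0 0 -1" --pt "-0.015 0 0 0 0 0 -1" --pt "-0.015 0 0 0 0 0 -1" --pt "-0.02 0 0 0 0 0 -1" --pt "-0.03 0 0 0 0 0 -1" --pt "-0.03 0 0 0 0 0 -1" --pt "-0.03 0 0 0 0 0 -1" --pt "-0.03 0 0 0 0 0 -1" --pt "0 0 0 0 0 0 -1"

```text
time_s: 14.18
eef_pos: [0.5003, -0.1783, 0.3093]
eef_rot: [0.704, -0.082, 0.701, 0.081]
wrist_force: [0.1, -0.3, -4.6]
opening: 0.531
```

Run:
```python
from h import *
o=ctrl.get_obs();print(o["q"].round(3),o["eef_pos"],o["opening"],o["wrist_force"],o["torque"]);c=shot("side","s3");cv2.imwrite("pics/s3c.png",cv2.resize(c["img"][100:350,220:480],None,fx=2.3,fy=2.3,interpolation=cv2.INTER_CUBIC)[...,::-1])
```

```text
[-5.670e-01  1.700e-02  1.610e+00  2.000e-03  1.511e+00 -2.370e+00] [ 0.50025822 -0.17830562  0.30930586] 0.53072541391677 [ 0.08519707 -0.31120015 -4.61796963] [ 0.00987763 -0.0184109  -0.00488267]
```

View pics/s3c.png

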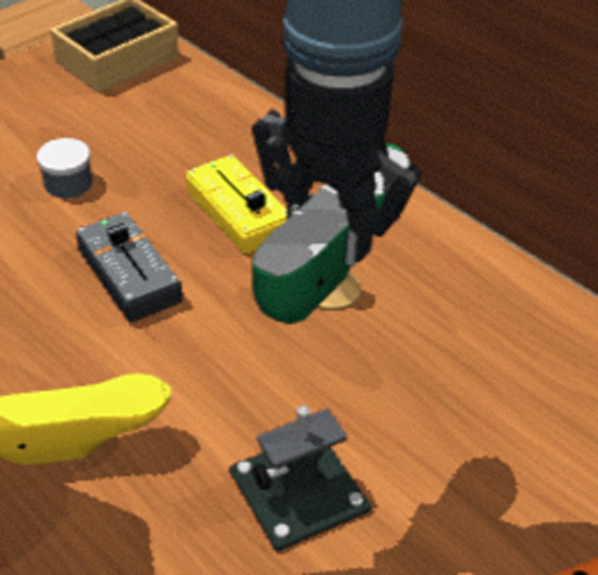

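Lifted clear at 4.6 N. Pointing the tool outwards would need q5<0, so I'll roll sideways about the forearm axis (q4), starting with a small test for sign.

Request:
drive_tool --pt "0 0 0 0 -5 5 -1" --pt "0 0 0 0 -7 7 -1" --pt "0 0 0 0 0 0 -1"

```text
time_s: 14.6
eef_pos: [0.4971, -0.1791, 0.3032]
eef_rot: [0.758, 0.005, 0.631, 0.163]
wrist_force: [0.2, 0.1, -4.2]
opening: 0.53
```

Run:
```python
from h import *
o=ctrl.get_obs();print(o["q"].round(3),o["eef_pos"],o["opening"],o["wrist_force"]);print(T_tool(o).round(3))
```

```text
[-0.759  0.003  1.664  0.291  1.543 -2.574] [ 0.49711902 -0.17911505  0.30316222] 0.5295563354954492 [ 0.20457792  0.06899623 -4.22023627]
[[ 0.15  -0.241  0.959  0.497]
 [ 0.253  0.947  0.198 -0.179]
 [-0.956  0.212  0.203  0.303]
 [ 0.     0.     0.     1.   ]]
```

Request:
drive_tool --pt "0 0 0 10 0 0 -1" --pt "0 0 0 10 0 0 -1" --pt "0 0 0 10 0 0 -1" --pt "0 0 0 0 0 0 -1"

```text
time_s: 15.1
eef_pos: [0.4989, -0.1768, 0.3049]
eef_rot: [0.732, 0.197, 0.652, -0.005]
wrist_force: [0.1, 0.3, -5.0]
opening: 0.529
```

```bash
cat >> h.py <<'E'
def tilt():
    o=ctrl.get_obs();T=T_tool(o)[:3,:3];x=T[:,0];h=np.array([x[0],x[1],0]);h/=np.linalg.norm(h)
    ax=np.cross(x,h);ang=np.arcsin(np.linalg.norm(ax));ax/=np.linalg.norm(ax)
    print("t",round(o["time_s"],2),"q",o["q"].round(3),"pos",o["eef_pos"].round(3),"open",round(o["opening"],3),"F",o["wrist_force"].round(1))
    print("tool x",x.round(3),"elev",np.degrees(np.arcsin(x[2])).round(2),"rotvec to level",(T.T@ax*np.degrees(ang)).round(1),"toe dir(tool z)",T[:,2].round(3))
E
python3 - <<'E'
from h import *
tilt()
E
```

```text
t 15.1 q [-7.520e-01  2.000e-03  1.661e+00  2.900e-01  1.543e+00 -2.051e+00] pos [ 0.499 -0.177  0.305] open 0.529 F [ 0.1  0.3 -5. ]
tool x [ 0.151  0.25  -0.956] elev -73.02 rotvec to level [ -0.  -18.2  70.7] toe dir(tool z) [ 0.953 -0.295  0.073]
```

Request:
drive_tool --pt "0 0 0 0 -2.5 9.7 -1" --pt "0 0 0 0 -2.5 9.7 -1" --pt "0 0 0 0 -2.5 9.7 -1" --pt "0 0 0 0 0 0 -1"

```text
time_s: 15.6
eef_pos: [0.4978, -0.1785, 0.3029]
eef_rot: [0.75, 0.356, 0.532, 0.166]
wrist_force: [-0.5, 0.5, -4.8]
opening: 0.523
```

Run:
```python
from h import *
tilt()
```

```text
t 15.6 q [-1.021  0.117  1.729  0.717  1.711 -2.35 ] pos [ 0.498 -0.178  0.303] open 0.523 F [-0.5  0.5 -4.8]
tool x [ 0.378  0.628 -0.68 ] elev -42.87 rotvec to level [ -0.  -10.5  41.6] toe dir(tool z) [ 0.916 -0.357  0.18 ]
```

Request:
drive_tool --pt "0 0 0 0 -2.5 9.7 -1" --pt "0 0 0 0 -2.5 9.7 -1" --pt "0 0 0 0 -2.5 9.7 -1" --pt "0 0 0 0 -2.5 9.7 -1" --pt "0 0 0 0 -0.7 2.8 -1" --pt "0 0 0 0 0 0 -1" --pt "0 0 0 0 0 0 -1"

```text
time_s: 16.48
eef_pos: [0.4997, -0.1775, 0.3069]
eef_rot: [0.69, 0.531, 0.302, 0.389]
wrist_force: [-0.2, -0.7, -4.5]
opening: 0.526
```

Run:
```python
from h import *
tilt()
```

```text
t 16.48 q [-1.157  0.494  1.76   1.149  2.032 -2.612] pos [ 0.5   -0.177  0.307] open 0.526 F [-0.2 -0.7 -4.5]
tool x [ 0.516  0.857 -0.003] elev -0.17 rotvec to level [ 0.  -0.   0.2] toe dir(tool z) [ 0.829 -0.499  0.254]
```

Level to 0.2°. I'll check the last itself, the fader and the bystanders.

Run:
```python
from h import *
s=shot("side","s4");t=shot("top","t4");w=shot("wrist","w12")
cv2.imwrite("pics/f4.png",np.hstack([cv2.resize(t["img"][195:280,180:300],None,fx=3.2,fy=3.2,interpolation=cv2.INTER_CUBIC),cv2.resize(w["img"][:],(363,272))])[...,::-1])
```

```text
(no output)
```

View pics/s4.png

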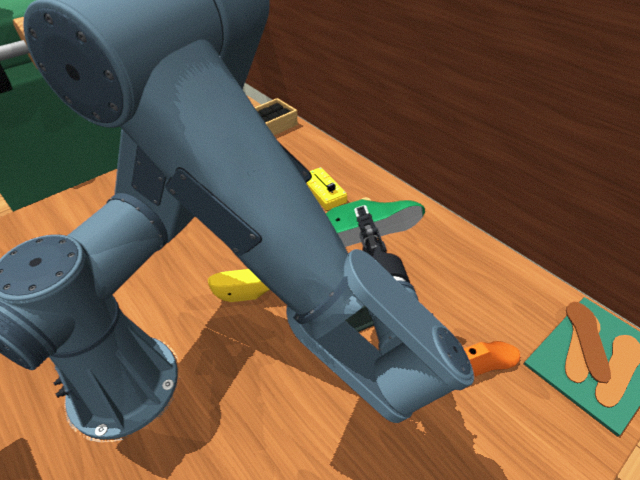

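View pics/t4.png

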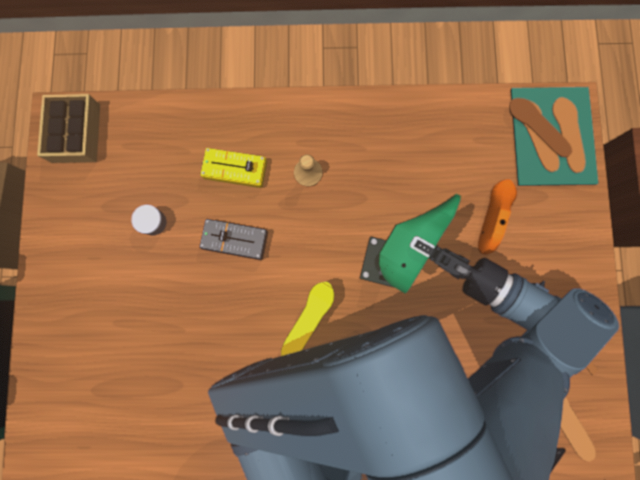

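View pics/f4.png

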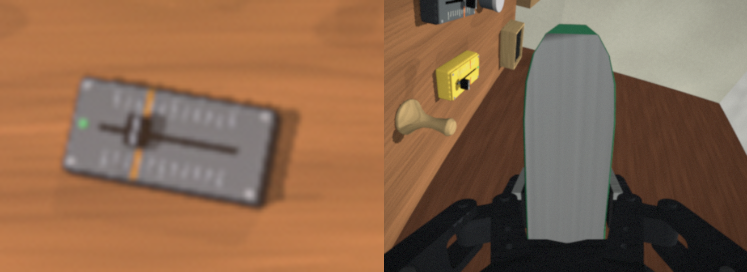

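Side and top views show the last held well above the bench and the bystanders unmoved. I'll fit the plate's plane from wrist depth, then check the slip, the lowest point and the fader.

Run:
```python
from h import *
w=load("w12");im=w["img"].astype(int);mx=im.max(2);mn=im.min(2)
M=((mx-mn<30)&(mx>90));M[:70]=0;M[400:]=0;M[:,:250]=0;M[:,405:]=0
M=cv2.erode(M.astype(np.uint8),np.ones((9,9)));v,u=np.nonzero(M);P=dep(w,np.c_[u,v]);P=P[np.isfinite(P).all(1)]
c=np.median(P,0);U,S,V=np.linalg.svd(P-c,full_matrices=False);n=V[2];print(len(P),"normal",n.round(3),"tilt from vertical deg",np.degrees(np.arcsin(n[2])).round(2),"rms",S[2]/len(P)**.5)
o=ctrl.get_obs();T=T_tool(o)[:3,:3]
g=o["eef_pos"]-T[:,0]*.035
# body box x[-70,130] about grip 22, y +-30, z 0..78 (grip 58)
lo=min((g+T[:,2]*a+T[:,1]*b-T[:,0]*cc)[2] for a in(-.092,.108) for b in(-.03,.03) for cc in(-.058,.02));print("lowest est",lo)
for tag in("t4",):
    t=load(tag);i=t["img"].astype(int);G=(i[...,1]>i[...,0]+25)&(i[...,1]>i[...,2]);G[:190]=0;G[300:]=0;G[:,:375]=0;G[:,:]&=True;G[:,465:]=0
    v,u=np.nonzero(G);D=dep(t,np.c_[u,v]);print("visible green z pct",np.percentile(D[:,2],[1,50,99]))
# fader: mark midline vs cap, top view
t=load("t4");f=lambda x,y:[180+(x+.5)/3.2-.5,195+(y+.5)/3.2-.5]
m=onz(t,[f(150,102),f(134,165)],.04).mean(0);k=onz(t,[f(138,129)],.066)[0];d=(k-m)[:2];print("fader-mark along y mm",1e3*d@[.191,.982])
a=load("top0")["img"].astype(int);b=t["img"].astype(int)
for nm,(x0,y0,x1,y1) in dict(burn=(285,145,335,195),tin=(120,195,175,245),ydim=(195,140,275,195),spare=(470,170,525,262),ylast=(300,275,340,330)).items():
    print(nm,abs(a-b)[y0:y1,x0:x1].mean().round(2))
tilt()
```

```text
44860 normal [-0.897  0.384 -0.218] tilt from vertical deg -12.57 rms 0.024959352973736016
lowest est 0.25450491054652435
visible green z pct [0.2969261  0.3222424  0.35759451]
fader-mark along y mm -2.828058158116903
burn 9.39
tin 10.4
ydim 9.83
spare 10.58
ylast 10.78
t 16.62 q [-1.158  0.495  1.761  1.15   2.033 -2.613] pos [ 0.499 -0.178  0.307] open 0.526 F [-0.1 -0.5 -3.4]
tool x [ 0.517  0.856 -0.002] elev -0.09 rotvec to level [-0.  -0.   0.1] toe dir(tool z) [ 0.828 -0.5    0.253]
```

Run:
```python
from h import *
w=load("w12");v,u=np.mgrid[100:380:4,275:380:4];P=dep(w,np.c_[u.ravel(),v.ravel()])
dd=w["depth"][v.ravel(),u.ravel()];print(np.percentile(dd,[0,5,50,95,100]));P=P[dd>0]
c=np.median(P,0)
for _ in range(3):
    c=P.mean(0);U,S,V=np.linalg.svd(P-c,full_matrices=False);n=V[2];P=P[abs((P-c)@n)<3*S[2]/len(P)**.5]
T=T_tool(ctrl.get_obs())[:3,:3]
print("normal",n.round(4),"tilt deg",np.degrees(np.arcsin(n[2])).round(2),"rms",S[2]/len(P)**.5,"angle to tool x",np.degrees(np.arccos(abs(n@T[:,0]))).round(2))
c=load("w8");f=lambda x,y:[200+(x+.5)/3-.5,120+(y+.5)/3-.5]
m=onz(c,[f(367.5,152),f(367.5,292)],.04);k=onz(c,[f(367.3,228)],.066)[0]
d=k-m.mean(0);print("w8 fader-mark mm",1e3*d[:2]@[.191,.982],m.round(4).tolist())
t=load("t4");cv2.imwrite("pics/t4c.png",cv2.resize(t["img"][210:265,195:275],None,fx=9,fy=9,interpolation=cv2.INTER_CUBIC)[...,::-1])
for nm,(x0,y0,x1,y1) in dict(burn=(285,145,335,195),tin=(120,195,175,245),ydim=(195,140,275,195),spare=(470,170,525,262),ylast=(300,275,340,330)).items():
    a=cv2.cvtColor(load("top0")["img"],cv2.COLOR_RGB2GRAY)[y0:y1,x0:x1];b=cv2.cvtColor(t["img"],cv2.COLOR_RGB2GRAY)[y0:y1,x0:x1]
    print(nm,np.round(cv2.phaseCorrelate(np.float32(a),np.float32(b),cv2.createHanningWindow(a.shape[::-1],cv2.CV_32F)),2).tolist() if 0 else cv2.phaseCorrelate(np.float32(a),np.float32(b)))
```

```text
[0.         0.09449711 0.10339345 0.11393213 0.11594766]
normal [ 0.5164  0.8563 -0.0082] tilt deg -0.47 rms 0.0005748154810698571 angle to tool x 0.38
w8 fader-mark mm -0.14104134886556963 [[0.5193, 0.2166, 0.04], [0.5693, 0.2069, 0.04]]
burn ((0.04322939138205584, -0.036087673369252116), 0.9822417673110961)
tin ((0.03163512435841653, -0.0053115852480374315), 0.9398466501235961)
ydim ((0.014655959184935341, -0.030941435073405188), 0.9277296837170919)
spare ((-0.01190953330273814, -0.07245983184099458), 0.8407445040014055)
ylast ((-0.02416770432848736, -0.08239697541845814), 0.918848918279012)
```

View pics/t4c.png

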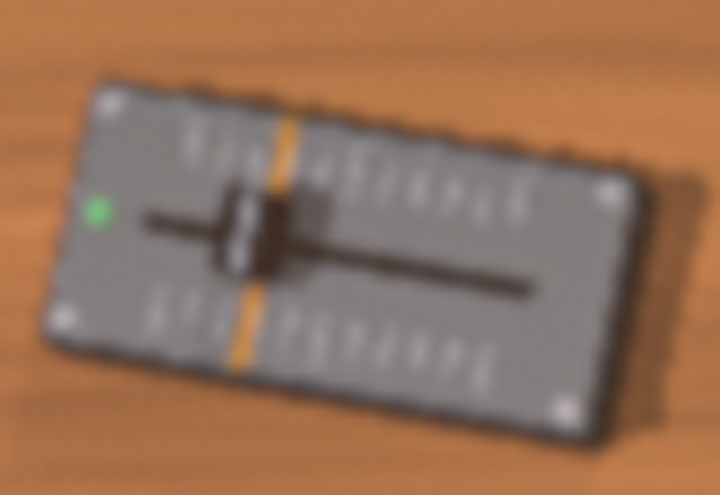

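All checks agree. In the top view the cap's line stands about 6 mm left of the mark lines, and the 26 mm height difference explains 5.8 mm of that. Handing in.

Run:
```python
from h import *
tilt();print(hand_in())
```

```text
t 16.62 q [-1.158  0.495  1.761  1.15   2.033 -2.613] pos [ 0.499 -0.178  0.307] open 0.526 F [-0.1 -0.5 -3.4]
tool x [ 0.517  0.856 -0.002] elev -0.09 rotvec to level [-0.  -0.   0.1] toe dir(tool z) [ 0.828 -0.5    0.253]
the job is handed in; nothing more can be done
None
```

I slid the fader 44 mm onto the orange mark and let go. Then I gripped the green last at its waist, drew it straight up off the pin, turned it a quarter turn and handed in with it held still, at 16.6 s on the robot's clock.

**Last checks**
- **Fader:** it stood 0.1 mm from the mark in the wrist view. The later top view agrees once the cap's height is allowed for.
- **Sole plate:** it is 0.5° off vertical, from a plane fitted to the wrist camera's depth.
- **Height:** I estimate the lowest point of the last at about 0.25 m, against 0.135 m for the pin tip.
- **Grip:** the opening held steady at 0.526, about 45 mm.
- **Other things on the bench:** no shift over 0.1 px in the top view.

**What disagreed or failed**
- **Fingertips:** they measured about 12–16 mm behind the TCP, not 11 mm ahead as the text says. My first close on the fader therefore shut just above the cap. It did no harm, and I gripped lower.
- **First plane fit:** it took in some background and read 12.6° of tilt. The tighter fit replaced it.
- **First top-view fader reading:** a rough reading by eye gave −2.8 mm. The enlarged crop showed the fader on the mark.
- **Height of the plate's ends:** my rough two-view estimate came out at 0.145 and 0.186 m because the points were poorly matched. I used the depth readings instead, which agreed on 0.173 m in three views.

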